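# Seat the proud tube, bring it to the reader and hold the sample wheel

### The arm

A 6-joint arm with a two-finger parallel gripper is mounted at the origin on a cart in front of the work surface, level with it; the furniture and walls round the work are solid. World frame = base frame: x ahead of the robot, y to its left, z up, the work surface at z = 0. Lengths are in m, angles in degrees, forces in N, time in s.
With the tool pointing down it reaches from about 0.4 to 0.825 m from the base axis. Payload 7 kg.
Tool frame: the origin (TCP) lies midway between the tips of the shut fingers; the grasp point (between the pads) lies hold_point_z behind it (hold_point_z is the distance from the TCP to the grasp point, in m); z points along the fingers, y is the line along which they close (so a half turn about z gives the same grasp; the last joint's range is limited). The gripper opens to 88 mm and grips with 3 to 60 N. Pads are 19 mm wide; open, the fingers measure 130 mm over their backs; the gripper's body (78 mm by 193 mm) begins 47 mm behind the grasp point.
Start: joints at [83.371, 20.546, 0.682, 0, -70.136, -16.507], TCP at [0.265, 0.621, 0.203] pointing down, gripper open.
Joint ranges: [-176.03, 176.03], [-82.01, 121.73], [-58.28, 71.71], [-173.87, 95.51], [-174.79, -0.11], [-173.66, 173.66]. Speed limits (degrees/s): [136.94, 136.94, 172.46, 180, 180, 180].

### API

Orientations are given as [roll, pitch, yaw] about the fixed x, y, z axes, in that order (R = Rz(yaw) Ry(pitch) Rx(roll)).
In Python, from plant import * gives the robot as it stands.
- The arm moves only by the tool step_arm, never from a script. Its argument "steps" is a list that holds one entry, the list of rows, each a list of 6 numbers: the shift along the tool's x, y, z scaled (see below), then the turn, a rotation vector about the tool's x, y, z scaled (see below). In form: [[[tx, ty, tz, wx, wy, wz], ...]]. A call has 1 to 20 rows; each row is the pose to reach, as a shift and turn from the pose commanded when the call began, along the tool's axes at that moment; what a row does not reach only later rows make up. The controller multiplies each number of a shift by 100 mm and each number of a turn by 0.5 rad. A row lasts 1/10 s, in which the tool goes at most 50 mm and 8.59 degrees, less where a joint would pass 70% of its speed; a pose out of reach is approached as far as the arm can. A call with a number of a shift or a turn outside -1 to 1 is refused whole. A call with a gripper value outside its range is refused whole. "jaw" is the closure in counts, from 0 (fully open) to 255 (shut), set as the call begins (left out, the last holds). The fingers move at their own pace and stop on an object; the grip force is fixed at half the most. Time passes only in rows, so rows that repeat a pose let the fingers close. It gives the time, the measured TCP pose, the force, the opening and the grip force at its end, in the units of the state.
- get_obs(): the state, without advancing time (a new reading comes with each control period).
- snapshot(name): name is "side" or "top"; returns (picture, depth): 420x560x3 uint8, red, green, blue; 420x560 float32, m along the optical axis (not along the pixel's ray), 0 where there is no reading.
- calibration(name): a dict with "mtx" (3x3 intrinsics, pixels), "rvec" (rotation vector, rad) and "tvec" (3), from world to camera coordinates, as OpenCV has them. Camera axes: x right, y down, z forward; pixel columns grow to the right and rows downward; lengths in m; the calibration is good to about 2 mm. A picture is of the moment at which its call begins. calibration takes no time and is no camera call.
- close_job(): hands the job in; it is judged then, once.
The state is a dict: "clock": time; "joint_pos": joint angles; "qvel": joint speeds; "tau": joint torques, N m; "tool_pos": TCP position; "orientation": TCP orientation; "force": force on the tool from outside, world axes, zero at the start; "moment": the same for the moment, N m; "opening": finger opening in m; "gripper_force": force on a finger pad.
Only numpy, scipy, OpenCV 4.12 (cv2) and the standard library are available. Lean on these libraries where they do the work, as an engineer would, in place of code of your own. Each camera call takes 0.05 s, during which the arm holds its last target. There are 200 camera calls.

### The job

One capped blood tube in the sample wheel stands proud of the others: press it down until it is fully home. Then take the wheel by the bar handle on its hub and turn it until that same tube stands squarely in front of the reader's window, and keep hold of the handle so the wheel stays still while it reads: finish still gripping it, do not let go. Press firmly but not so hard that the tube could crack, never take the tube past the window while it stands proud, and leave the other things on the table where they are.

Things in the scene. Friction and masses are not known exactly. Their poses are not given: they have to be found in the camera images.
- reader_base: white tube reader fixed to the table: round base 176 mm across, 22 high, with a reader pod (36 deep, 58 wide, top 106 mm above the table) at its front edge, its window facing inward to the wheel. Origin: centre of the underside, on the wheel's upright axis. Own -x points from the axis to the pod, z up.
- read_point (a point): point above the place in front of the reader's window, 62 mm from the wheel axis towards the pod, 124 mm above the table: where the centre of the cap top must come. Fixed to the base; axes as the base.
- sample_wheel (a joint): angle of the wheel (two discs 160 mm across) in the base, rad, counterclockwise from above; 1.0 to 5.28 at the start; at 0 and at 6.283 the proud tube is exactly before the window. Eight places 45 degrees apart at 62 mm radius, six with tubes. Turns freely on a bearing (drag 0.006 N m, no detent; stops at +-7).
- wheel_handle: grey grip bar on the wheel's hub, 52 long x 14 wide x 26 mm high. Origin: its centre, on the wheel axis, 158 mm above the table, 34 mm above the tops of the seated caps. Own x along the bar (its -x points towards the proud tube), y across its 14 mm, z up. Fixed to the wheel and turns with it.
- proud_tube: the blood tube that stands proud, capped, 17 mm across the cap, 90 mm long, upright. Origin: centre of its foot. It rides with the wheel and slides only straight down into its place.
- tube_top (a point): centre of the flat top of the proud tube's cap; 124 mm above the table when home, level with the caps of the other tubes, and 14 to 18 mm higher at the start. Always 62 mm from the wheel axis.
- tube_seat (a joint): how far the proud tube has been pushed down, m: 0 to 0.004 at the start, 0.018 fully home against a stop. The rubber grip resists with about 7 N and it stays where it is left.
- specimen_cup_a: bystander: lidded specimen cup, 62 mm across, 72 high, beside the reader. Origin: centre of the underside.
- specimen_cup_b: bystander: lidded specimen cup, 62 mm across, 72 high, beside the reader. Origin: centre of the underside.
- strip_vial_b: bystander: upright vial, 42 mm across, 104 high. Origin: centre of the underside.
- lancet_box: bystander: small carton 55x86x48 mm. Origin: centre of the underside.

How it is judged:
By the outcome, as a careful person would: the job done as asked, in the order asked, and still so for the second after the job is handed in, while the arm keeps its last pose, push and grip.
It also fails if it takes over 45 s, if anything falls off the work surface, if the arm or the gripper's body presses on something with over 40 N, if the wrist force passes 120 N, or if a joint passes its speed limit or range.

## Working session

There is one attempt and no reset: what is moved stays moved. The work goes in short steps, Python scripts to look and compute and a tool call to move; the robot and the scene stay as the last step left them, time stands still between calls to the robot, and variables do not carry over. Pictures are saved under pics/ and viewed, at most 10 in all, crops included, and the job is handed in when it is done.

Besides the shell and the picture viewer there is one more tool, called after ">>>" in YAML: its name, and indented under it one key for each argument. step_arm: Moves the arm, as the interface text tells. Its arguments: {"type":"object","properties":{"steps":{"type":"array","items":{"type":"array","items":{"type":"array","items":{"type":"number","minimum":-1,"maximum":1}}}},"jaw":{"type":"number"}},"required":["steps"]}

```bash
mkdir -p pics; ls; python3 - <<'E'
from plant import *
import cv2,numpy as np
for n in ("top","side"):
    p,d=snapshot(n); cv2.imwrite(f"pics/{n}0.png",p[:,:,::-1]); np.savez(f"{n}0.npz",p=p,d=d)
    c=calibration(n); R=cv2.Rodrigues(np.array(c["rvec"]))[0]; print(n,c["mtx"],R,-R.T@np.array(c["tvec"]).ravel())
print(get_obs())
E
```

```text
pics
top [[479.36166732   0.         284.52670503]
 [  0.         479.36166732 201.20284116]
 [  0.           0.           1.        ]] [[ 0.01908348 -0.99980008  0.00596763]
 [-0.98382333 -0.01984121 -0.17803926]
 [ 0.17812207 -0.00247348 -0.98400529]] [0.47522194 0.14039525 1.00801689]
side [[466.40910653   0.         286.22556322]
 [  0.         466.40910653 206.35584521]
 [  0.           0.           1.        ]] [[-0.99916449 -0.04075753  0.0030238 ]
 [-0.01816109  0.3764985  -0.9262392 ]
 [ 0.03661277 -0.92552024 -0.37692413]] [0.60789229 1.01309849 0.47066639]
{'clock': 0.1, 'joint_pos': array([ 8.33706565e+01,  2.05882402e+01,  6.36809854e-01, -1.81544936e-02,
       -7.01348472e+01, -1.65048876e+01]), 'qvel': array([ 0.0031322 , -0.03734884,  0.08611793,  0.11055259,  0.15648697,
        0.06802769]), 'tau': array([-2.46845695e-03, -5.84163237e+01,  2.93749398e+01,  7.01562837e+00,
        1.01862982e-02, -4.32853369e-05]), 'tool_pos': array([0.26505807, 0.6202506 , 0.20258801]), 'orientation': array([ 1.79912429e+02, -8.14969199e-03, -2.31404068e+01]), 'force': array([-0.23289083,  0.45079764, -0.4909176 ]), 'moment': array([-0.03381293, -0.00680031, -0.01240539]), 'gripper_force': 0.0, 'opening': 0.08772778494381686}
```

View pics/top0.png

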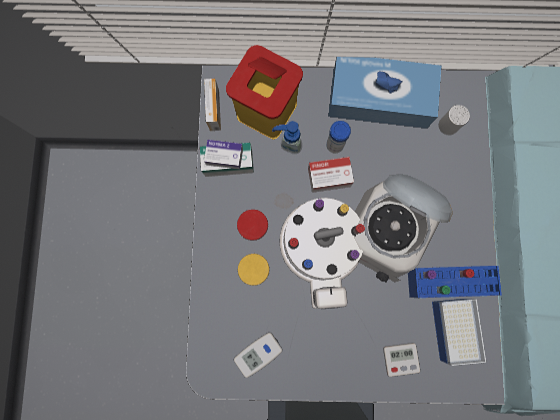

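View pics/side0.png

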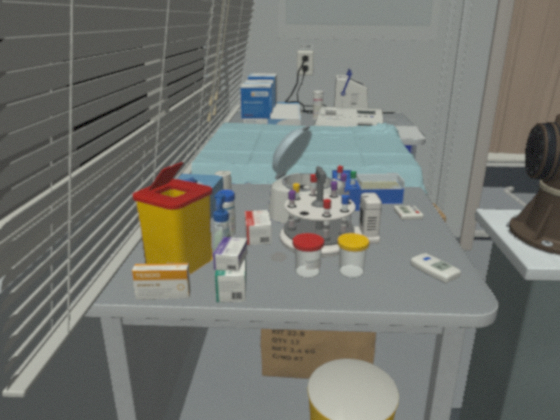

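The top view shows the wheel near (325,240) and the pod at about (330,293). In the side view the wheel is near (320,210) and the pod at about (370,215). I'll zoom in on both to find the proud tube.

```bash
python3 - <<'E'
import cv2,numpy as np
a=cv2.imread("pics/top0.png")[185:315,265:385]; b=cv2.imread("pics/side0.png")[160:255,265:395]
cv2.imwrite("pics/z.png",np.hstack([cv2.resize(a,(480,520),interpolation=cv2.INTER_CUBIC)[:520],cv2.resize(np.pad(b,((0,0),(0,0),(0,0))),(320,234),interpolation=cv2.INTER_CUBIC).__class__ and cv2.copyMakeBorder(cv2.resize(b,(320,234),interpolation=cv2.INTER_CUBIC),0,286,0,0,cv2.BORDER_CONSTANT)]))
d=np.load("top0.npz")["d"]
print(np.round(d[200:285:4,285:370:4]*1000).astype(int))
E
```

```text
[[1027 1025 1022 1028 1025 1027 1026  936  904  902  933  936  937 1025
  1027 1027 1025 1025 1028 1005  964  938]
 [1023 1023 1025 1025 1025  933  932  935  896  901  934  931  936  935
   930  899 1023 1023 1022  980  939  933]
 [1020 1021 1023 1001  932  931  933  932  908  911  929  930  933  932
   899  901  932 1021 1001  956  931  928]
 [1020 1023  996  930  931  931  933  934  930  934  934  932  935  930
   902  896  931  932  974  935  929  929]
 [1019  998  930  926  929  928  931  929  928  931  932  927  929  932
   929  932  931  929  931  931  924  979]
 [1000  928  923  928  924  930  929  929  930  927  926  931  927  929
   925  929  931  924  929  927  922  962]
 [ 994  928  928  927  926  926  928  927  926  927  927  930  926  926
   925  926  929  926  927  878  920  960]
 [ 994  928  922  927  925  927  926  926  924  925  926  927  847  842
   845  926  926  925  878  876  919  956]
 [ 924  925  925  925  923  926  924  923  844  844  840  841  838  843
   841  927  924  923  880  873  921  959]
 [ 923  919  921  923  923  923  921  923  838  844  841  844  84
[... 730 characters left out ...]
951  932]
 [1003  980  965  912  914  879  881  913  912  911  912  911  911  916
   914  913  914  915  984 1000  961  942]
 [1000  982  982    0  912  914    0  912  910  913  911  910  908  911
   916  913  912  981 1002  996 1000  975]
 [ 997  995  980  976  966  910  910  910  912  911  912  909  907  910
   909  911  978  997  998 1000 1000 1000]
 [ 998  998  997  985  977  978  962  907  908  908  909  908  911  906
   975  980  995 1000  996  998  998  998]
 [ 996  994  994  994  996  979  974  975  974  973  978  974  975  973
   997  996  995  997  995  995  998  997]
 [ 993  995  994  993  996  996  993  971  972  975  972  972  974  972
   979  997  995  993  992  994  991  994]]
```

View pics/z.png

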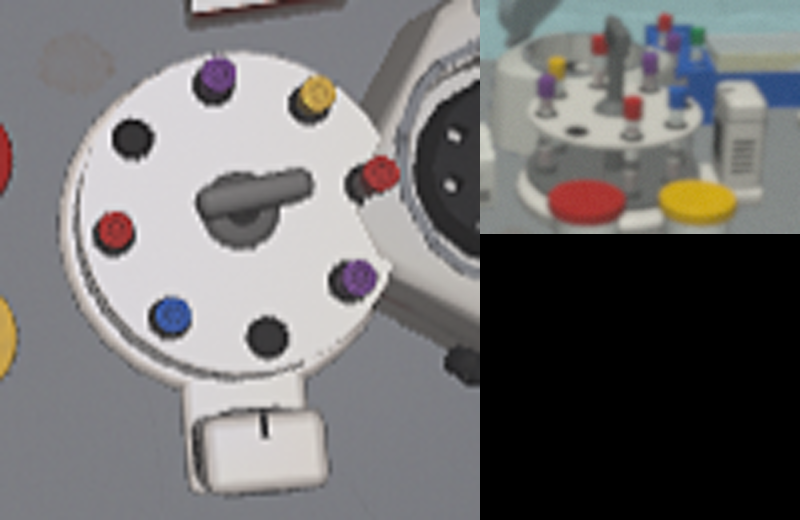

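The proud tube is the red cap at right, near top-view pixel (359,228): its depth is smaller and the bar points at it. Next I'll get metric positions and the surrounding heights.

```bash
cat > h.py <<'E'
import cv2,numpy as np
from plant import *
def cloud(n,d):
    c=calibration(n);R=cv2.Rodrigues(np.array(c["rvec"]))[0];t=np.array(c["tvec"]).ravel();K=c["mtx"]
    v,u=np.mgrid[:420,:560]
    X=np.stack([(u-K[0][2])/K[0][0]*d,(v-K[1][2])/K[1][1]*d,d],-1)
    W=(X-t)@R; W[d==0]=np.nan
    return W
def ray(n,u,v,z):
    c=calibration(n);R=cv2.Rodrigues(np.array(c["rvec"]))[0];t=np.array(c["tvec"]).ravel();K=np.array(c["mtx"])
    o=-R.T@t; r=R.T@np.linalg.solve(K,[u,v,1]); return o+r*(z-o[2])/r[2]
E
python3 - <<'E'
from h import *
import plant
print([k for k in dir(plant) if k[0]!='_'], getattr(plant,'hold_point_z',None))
z=np.load("top0.npz"); W=cloud("top",z["d"]); hsv=cv2.cvtColor(z["p"],cv2.COLOR_RGB2HSV)
roi=np.zeros((420,560),bool); roi[190:290,280:372]=1
m=roi&(hsv[...,1]>110)&(hsv[...,2]>50)&(W[...,2]>.1)
n,l,s,c=cv2.connectedComponentsWithStats(m.astype(np.uint8))
P=[]
for i in range(1,n):
    if s[i,4]>15:
        zz=np.nanmedian(W[l==i][:,2]); zt=.124 if zz<.131 else zz; p=ray("top",*c[i],zt); print(c[i],s[i,4],zz,p,np.nanmedian(W[l==i],0)); P.append(p)
P=np.array(P)
A=np.c_[2*P[:,:2],np.ones(len(P))]; sol=np.linalg.lstsq(A,(P[:,:2]**2).sum(1),rcond=None)[0]
print("circle",sol[:2],np.sqrt(sol[2]+sol[:2]@sol[:2]))
m=roi&(W[...,2]>.155)&(abs(W[...,2]-.17)<.02)
r=cv2.minAreaRect(np.argwhere(m)[:,::-1].astype(np.float32)); print("bar",r,ray("top",*r[0],.171),np.nanmedian(W[m],0))
q=W[m][:,:2]; q=q-q.mean(0); print("bar dir",np.linalg.svd(q,full_matrices=False)[2][0])
m=(abs(W[...,2]-.106)<.006)&(np.mgrid[:420,:560][0]>280)&(np.mgrid[:420,:560][0]<312)&(abs(np.mgrid[:420,:560][1]-330)<25)
r=cv2.minAreaRect(np.argwhere(m)[:,::-1].astype(np.float32)); print("pod",r,ray("top",*r[0],.106))
# height grid (max) in 20mm cells
xs=np.arange(.28,.64,.03); ys=np.arange(.28,-.2,-.03)
H=np.array([[np.nanmax(np.r_[0,W[...,2][(abs(W[...,0]-x)<.015)&(abs(W[...,1]-y)<.015)]]) for y in ys] for x in xs[::-1]])
print(np.round(ys,2)); 
for x,h in zip(xs[::-1],H): print(round(x,2),np.round(h*1000).astype(int))
E
```

```text
['PlanningError', 'calibration', 'close_job', 'get_obs', 'hold_point_z', 'snapshot'] 0.0188
[319.13157895 202.73684211] 38 0.12340652099496606 [0.63363124 0.07328446 0.124     ] [0.63367397 0.07337995 0.12340652]
[343.94915254 208.10169492] 59 0.1230760614048683 [0.62437316 0.02678384 0.124     ] [0.62474404 0.02654834 0.12307606]
[359.86666667 227.85      ] 60 0.13785337476280207 [ 5.86017776e-01 -4.41584667e-04  1.37853375e-01] [ 5.85798688e-01 -4.96451847e-04  1.37853375e-01]
[293.45       242.06666667] 60 0.12325064530967922 [0.5589365  0.12024207 0.124     ] [0.55898829 0.12016672 0.12325065]
[307.75 263.4 ] 60 0.12343953738152996 [0.52034886 0.09343419 0.124     ] [0.52089081 0.09291904 0.12343954]
circle [0.57273132 0.06016167] 0.061906680899773664
bar ((328.0577087402344, 233.2884521484375), (8.43299388885498, 29.025188446044922), 78.69007110595703) [0.57108791 0.06085122 0.171     ] [0.57148571 0.06072354 0.16935892]
bar dir [-0.21758994  0.97604028]
pod ((330.85174560546875, 297.720703125), (19.515687942504883, 30.809873580932617), 85.2363510131836) [0.45918363 0.04916655 0
[... 212 characters left out ...]
  74 125 166 174 175 141 141  77  85 218 209  81   6]
0.55 [  5   6  73  74  19 126 124 172  98 127  98 100  99  98  98   4   4]
0.52 [  6   5  76  76  76  92 127  93  94 126  90  95  97  95  97  63  96]
0.49 [  4   4  77  76  75   9  92  92 108 105   6  60  72  65  97  97  96]
0.46 [  4   6   4   5   4   5   4 109 110 106   4   5   5  63  64  97  70]
0.43 [  4   4   4   4   5   4   4 108 107  99   4   5   5   4   4  69  70]
0.4 [ 3  4  4  6 14  4  4  4  5  5  5  5  4  4  5 69 70]
0.37 [ 4  5 16 22 23 20  3  4  4  4  4  5 19 20 16 69 70]
0.34 [ 3  5 23 25 22 20  4  4  4  4  4  5 19 20 18 69 71]
0.31 [ 5  5 22 23 20  4  4  4  4  4  5  4 19 22 20  6  5]
0.28 [5 4 5 5 5 4 5 4 5 5 4 4 5 5 5 4 5]
```

```bash
python3 - <<'E'
from h import *
pts=[]
for n in("top","side"):
    z=np.load(n+"0.npz"); W=cloud(n,z["d"]).reshape(-1,3)
    ok=(W[:,2]>.18)&(W[:,2]<.3)&(np.hypot(W[:,0]-.586,W[:,1])<.2); pts.append(W[ok])
    for nm,c in(("axis",(.572,.060)),("tube",(.586,-.0005))):
        p=W[ok]; r=np.hypot(p[:,0]-c[0],p[:,1]-c[1]); a=np.degrees(np.arctan2(p[:,1]-c[1],p[:,0]-c[0]))
        print(n,nm,len(p)); 
        for lo in range(-180,180,15):
            s=(a>=lo)&(a<lo+15)
            if s.sum()>3: i=np.argsort(r[s])[2]; print("  ",lo,np.round(r[s][i],3),np.round(p[s][i],3))
p=pts[0]
for off in (0,):
  for yaw in range(-180,0,15):
    y=np.radians(yaw); d=p[:,:2]-[.586,-.0005]
    ex=abs(d@[np.cos(y),np.sin(y)]); ey=abs(d@[np.sin(y),-np.cos(y)])
    cl=lambda hx,hy: np.hypot(np.maximum(ex-hx,0),np.maximum(ey-hy,0)).min()
    print(yaw,np.round([cl(.039,.097),cl(.097,.039)],3))
E
```

```text
top axis 1731
   -90 0.138 [ 0.607 -0.073  0.23 ]
   -75 0.123 [ 0.629 -0.049  0.21 ]
   -60 0.121 [ 0.636 -0.043  0.207]
top tube 1731
   -90 0.078 [ 0.604 -0.076  0.231]
   -75 0.069 [ 0.618 -0.062  0.218]
   -60 0.066 [ 0.63  -0.049  0.211]
   -45 0.066 [ 0.636 -0.043  0.207]
   -30 0.074 [ 0.651 -0.037  0.188]
side axis 520
   -90 0.141 [ 0.605 -0.077  0.225]
   -75 0.125 [ 0.632 -0.05   0.207]
   -60 0.122 [ 0.641 -0.041  0.198]
side tube 520
   -90 0.079 [ 0.603 -0.078  0.227]
   -75 0.07 [ 0.616 -0.064  0.218]
   -60 0.067 [ 0.632 -0.048  0.205]
   -45 0.067 [ 0.635 -0.046  0.206]
   -30 0.075 [ 0.653 -0.035  0.187]
-180 [0. 0.]
-165 [0.    0.012]
-150 [0.    0.022]
-135 [0.    0.024]
-120 [0.    0.014]
-105 [0. 0.]
-90 [0. 0.]
-75 [0.012 0.   ]
-60 [0.022 0.   ]
-45 [0.024 0.   ]
-30 [0.014 0.   ]
-15 [0. 0.]
```

>>> step_arm:
  steps:
    - [[0.3, 0.3, -0.3, 0, 0, 0.25], [0.6, 0.6, -0.5, 0, 0, 0.5], [1, 1, -0.6, 0, 0, 0.76], [1, 1, -0.6, 0, 0, 0.76], [1, 1, -0.6, 0, 0, 0.76]]

```text
clock: 0.6
tool_pos: [0.3185, 0.4883, 0.2644]
orientation: [-179.9, 0.1, -45.0]
force: [-0.1, 0.2, 0.1]
opening: 0.0876
gripper_force: 0.0
```

>>> step_arm:
  steps:
    - [[0.5, 0.1, 0, 0, 0, 0], [1, 0.3, 0, 0, 0, 0], [1, 0.3, 0, 0, 0, 0]]
  jaw: 255

```text
clock: 0.9
tool_pos: [0.3682, 0.3949, 0.2629]
orientation: [179.9, -0.0, -44.9]
force: [0.0, 0.5, 0.4]
opening: 0.0692
gripper_force: 0.0
```

>>> step_arm:
  steps:
    - [[0.5, 0.1, 0, 0, 0, 0], [1, 0.3, 0, 0, 0, 0], [1, 0.3, 0, 0, 0, 0]]

```text
clock: 1.2
tool_pos: [0.418, 0.3032, 0.2628]
orientation: [179.9, -0.0, -45.0]
force: [-0.1, 0.6, 0.8]
opening: 0.0453
gripper_force: 0.0
```

>>> step_arm:
  steps:
    - [[0.5, 0.1, 0, 0, 0, 0], [1, 0.3, 0, 0, 0, 0], [1, 0.3, 0, 0, 0, 0]]

```text
clock: 1.5
tool_pos: [0.4679, 0.2116, 0.2627]
orientation: [179.9, -0.0, -45.0]
force: [-0.0, 0.6, 0.3]
opening: 0.0211
gripper_force: 0.0
```

>>> step_arm:
  steps:
    - [[0.5, 0.1, 0, 0, 0, 0], [1, 0.3, 0, 0, 0, 0], [1, 0.3, 0, 0, 0, 0]]

```text
clock: 1.8
tool_pos: [0.5179, 0.1198, 0.2624]
orientation: [179.9, 0.0, -45.0]
force: [-0.6, 0.3, -0.4]
opening: 0.0012
gripper_force: 0.0
```

>>> step_arm:
  steps:
    - [[0.4, 0.1, 0, 0, 0, 0], [0.8, 0.2, 0, 0, 0, 0], [1, 0.3, 0, 0, 0, 0], [1, 0.3, 0, 0, 0, 0]]

```text
clock: 2.2
tool_pos: [0.5671, 0.0294, 0.2621]
orientation: [179.9, 0.0, -45.0]
force: [-0.5, 0.6, 0.1]
opening: 0.0002
gripper_force: 0.0
```

>>> step_arm:
  steps:
    - [[0.2, 0.04, 0, 0, 0, 0], [0.34, 0.08, 0, 0, 0, 0], [0.34, 0.08, 0.4, 0, 0, 0], [0.34, 0.08, 0.8, 0, 0, 0], [0.34, 0.08, 0.9, 0, 0, 0], [0.34, 0.08, 0.9, 0, 0, 0]]

```text
clock: 2.8
tool_pos: [0.5838, 0.0009, 0.1721]
orientation: [179.8, 0.1, -44.9]
force: [-0.3, -0.0, 1.0]
opening: 0.0005
gripper_force: 0.0
```

```bash
python3 - <<'E'
from plant import *
import cv2,numpy as np
a=[]
for n,(r,c) in(("top",(150,240)),("side",(120,240))):
    p,d=snapshot(n); np.savez(f"{n}1.npz",p=p,d=d); a.append(cv2.resize(p[r:r+150,c:c+150,::-1],(400,400),interpolation=cv2.INTER_CUBIC))
cv2.imwrite("pics/press.png",np.hstack(a)); o=get_obs(); print(o["tool_pos"],o["joint_pos"])
E
```

```text
[0.58578283 0.00112789 0.17514785] [ 1.92568352e+01  1.32937096e+01 -1.33847677e+01  5.25397958e-02
 -6.32183690e+01  2.58753401e+01]
```

View pics/press.png

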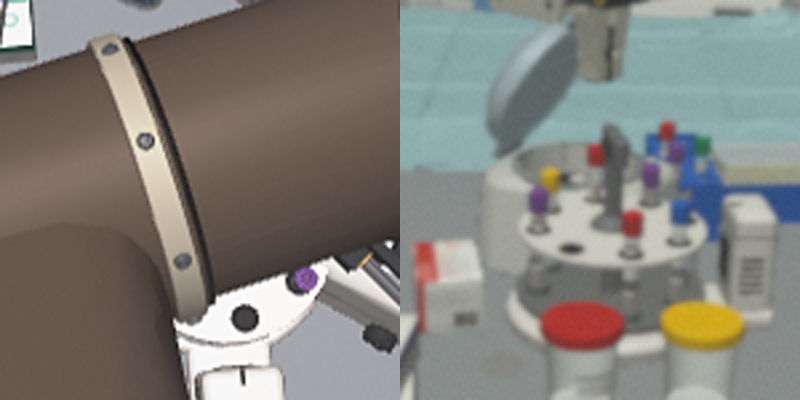

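The side view shows the shut fingertips near side pixel (315,149), directly above the proud red cap at (314,178). I'll check the gap numerically.

```bash
python3 - <<'E'
from h import *
c=calibration("side")
print(cv2.projectPoints(np.array([[.5858,.001,.175],[.586,-.0005,.138],[.5858,.001,.195]]),np.array(c["rvec"]),np.array(c["tvec"]),np.array(c["mtx"]),None)[0].reshape(-1,2))
z=np.load("side1.npz"); W=cloud("side",z["d"])
for v in range(130,184,3): print(v,np.round(W[v,314],3),z["p"][v,314])
E
```

```text
[[314.0272048  158.79789326]
 [313.51586433 174.27625101]
 [314.25588873 150.1438051 ]]
130 [0.588 0.024 0.246] [121 119 111]
133 [0.588 0.022 0.239] [122 119 111]
136 [0.588 0.021 0.232] [121 123 111]
139 [0.587 0.02  0.225] [120 121 111]
142 [0.587 0.022 0.219] [120 121 110]
145 [0.587 0.02  0.212] [124 124 115]
148 [0.587 0.021 0.205] [126 126 116]
151 [0.587 0.019 0.198] [128 147 146]
154 [ 0.577 -0.447  0.06 ] [140 170 172]
157 [ 0.577 -0.417  0.059] [136 167 168]
160 [ 0.578 -0.378  0.06 ] [136 166 165]
163 [ 0.578 -0.345  0.061] [142 174 172]
166 [ 0.578 -0.331  0.055] [141 172 172]
169 [ 0.578 -0.327  0.048] [142 171 172]
172 [ 0.578 -0.321  0.04 ] [129 145 147]
175 [0.585 0.005 0.138] [146  65  61]
178 [0.585 0.003 0.13 ] [129  53  50]
181 [0.585 0.006 0.124] [123  67  65]
```

>>> step_arm:
  steps:
    - [[0.01, 0.01, 0.1, 0, 0, 0], [0.01, 0.01, 0.18, 0, 0, 0], [0.01, 0.01, 0.24, 0, 0, 0], [0.01, 0.01, 0.27, 0, 0, 0], [0.01, 0.01, 0.28, 0, 0, 0], [0.01, 0.01, 0.28, 0, 0, 0]]

```text
clock: 3.5
tool_pos: [0.5846, -0.0009, 0.1454]
orientation: [180.0, -0.0, -44.9]
force: [-0.4, -0.1, -0.2]
opening: 0.0005
gripper_force: 0.0
```

```bash
python3 - <<'E'
from h import *
p,d=snapshot("side");W=cloud("side",d);o=get_obs();print(o["tool_pos"],o["force"])
for v in range(154,184,2): print(v,np.round(W[v,314],3),p[v,314])
E
```

```text
[ 0.58470937 -0.00088078  0.14562575] [-0.76349702 -0.78690744  0.51470127]
154 [0.586 0.017 0.191] [120 121 112]
156 [0.586 0.017 0.186] [124 123 113]
158 [0.586 0.019 0.182] [123 122 114]
160 [0.586 0.019 0.178] [122 122 112]
162 [0.586 0.019 0.173] [122 131 124]
164 [ 0.578 -0.343  0.058] [136 163 164]
166 [ 0.578 -0.332  0.055] [141 173 172]
168 [ 0.578 -0.324  0.052] [142 170 172]
170 [ 0.578 -0.329  0.044] [138 168 168]
172 [ 0.578 -0.324  0.039] [129 143 145]
174 [ 0.585 -0.005  0.137] [150  92  92]
176 [0.585 0.004 0.135] [137  57  54]
178 [0.585 0.007 0.132] [128  52  51]
180 [0.585 0.008 0.127] [126  53  53]
182 [0.585 0.005 0.121] [127  99  97]
```

>>> step_arm:
  steps:
    - [[0.01, 0, 0.02, 0, 0, 0], [0.01, 0, 0.04, 0, 0, 0], [0.01, 0, 0.06, 0, 0, 0], [0.01, 0, 0.08, 0, 0, 0], [0.01, 0, 0.09, 0, 0, 0], [0.01, 0, 0.1, 0, 0, 0], [0.01, 0, 0.1, 0, 0, 0]]

```text
clock: 4.25
tool_pos: [0.5852, -0.0016, 0.1353]
orientation: [180.0, 0.0, -44.9]
force: [0.4, 0.2, -0.2]
opening: 0.0005
gripper_force: 0.0
```

```bash
python3 - <<'E'
from h import *
p,d=snapshot("side"); np.savez("side2.npz",p=p,d=d)
cv2.imwrite("pics/s2.png",cv2.resize(p[130:205,265:365,::-1],(800,600),interpolation=cv2.INTER_CUBIC))
E
```

```text
(no output)
```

View pics/s2.png

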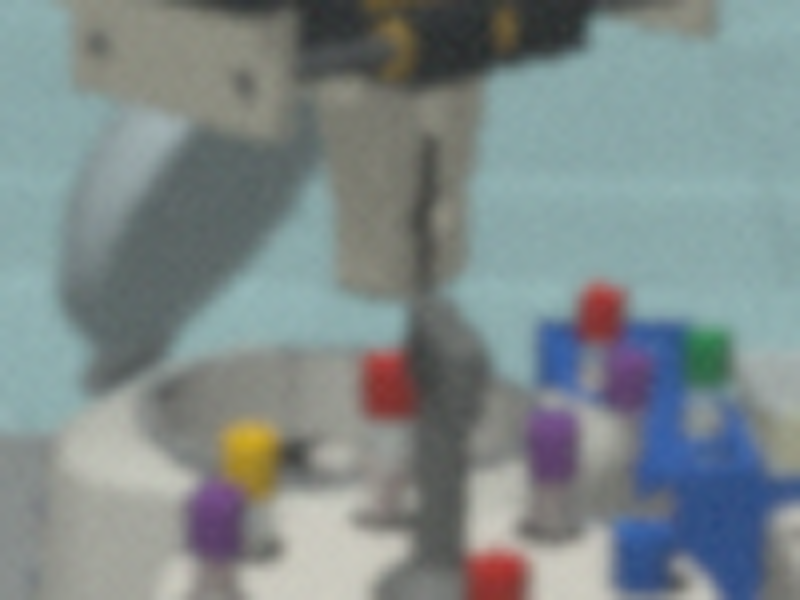

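The side view shows the shut fingertips ending at about (315,166), about 8 px above the proud cap top (313.5,174). I'll measure the finger and plate positions before pressing.

```bash
python3 - <<'E'
from h import *
W=cloud("side",np.load("side2.npz")["d"])
for v in (145,150,155,160,163,165,166,167,168):
    r=W[v,300:330]; k=(abs(r[:,1])<.06)&(r[:,2]>.145); q=r[k]
    print(v,np.where(k)[0][[0,-1]]+300 if k.any() else "", np.round(q[[0,len(q)//2,-1]],3).tolist() if len(q) else "")
print("plate"); 
for v,u in((140,285),(144,295),(146,299),(135,280),(150,285),(160,280),(138,340)): print(v,u,np.round(W[v,u],3))
E
```

```text
145 [305 325] [[0.607, 0.005, 0.208], [0.585, 0.014, 0.21], [0.562, -0.007, 0.205]]
150 [306 324] [[0.604, 0.009, 0.197], [0.584, 0.014, 0.199], [0.564, -0.008, 0.193]]
155 [307 323] [[0.602, 0.003, 0.184], [0.584, 0.016, 0.188], [0.566, -0.001, 0.184]]
160 [307 323] [[0.602, 0.004, 0.173], [0.584, 0.014, 0.176], [0.565, -0.005, 0.171]]
163 [307 323] [[0.601, 0.005, 0.166], [0.584, 0.016, 0.17], [0.565, -0.005, 0.164]]
165 [307 321] [[0.601, 0.002, 0.161], [0.586, 0.017, 0.165], [0.57, -0.002, 0.16]]
166 [308 319] [[0.599, 0.002, 0.158], [0.586, 0.017, 0.163], [0.576, 0.042, 0.171]]
167 [311 321] [[0.592, 0.011, 0.159], [0.582, 0.044, 0.169], [0.571, 0.043, 0.169]]
168 [316 322] [[0.582, 0.045, 0.167], [0.576, 0.057, 0.171], [0.569, 0.048, 0.168]]
plate
140 285 [0.649 0.06  0.232]
144 295 [0.627 0.081 0.229]
146 299 [0.619 0.088 0.227]
135 280 [0.66  0.048 0.24 ]
150 285 [ 0.653 -0.038  0.184]
160 280 [ 0.665 -0.041  0.158]
138 340 [ 0.478 -0.667  0.06 ]
```

>>> step_arm:
  steps:
    - [[0.01, 0, 0.04, 0, 0, 0], [0.01, 0, 0.08, 0, 0, 0], [0.01, 0, 0.11, 0, 0, 0], [0.01, 0, 0.14, 0, 0, 0], [0.01, 0, 0.16, 0, 0, 0], [0.01, 0, 0.17, 0, 0, 0], [0.01, 0, 0.18, 0, 0, 0], [0.01, 0, 0.18, 0, 0, 0]]

```text
clock: 5.1
tool_pos: [0.586, -0.0022, 0.1174]
orientation: [180.0, 0.0, -44.9]
force: [-0.7, -0.3, 0.1]
opening: 0.0006
gripper_force: 0.0
```

>>> step_arm:
  steps:
    - [[0, 0, 0.01, 0, 0, 0], [0, 0, 0.02, 0, 0, 0], [0, 0, 0.03, 0, 0, 0], [0, 0, 0.04, 0, 0, 0], [0, 0, 0.05, 0, 0, 0], [0, 0, 0.06, 0, 0, 0], [0, 0, 0.06, 0, 0, 0]]

```text
clock: 5.8
tool_pos: [0.5872, -0.0021, 0.1127]
orientation: [-179.9, -0.1, -44.9]
force: [-0.3, 0.1, 5.5]
opening: 0.0004
gripper_force: 2.8
```

>>> step_arm:
  steps:
    - [[0, 0, 0.01, 0, 0, 0], [0, 0, 0.02, 0, 0, 0], [0, 0, 0.03, 0, 0, 0], [0, 0, 0.04, 0, 0, 0], [0, 0, 0.05, 0, 0, 0], [0, 0, 0.06, 0, 0, 0], [0, 0, 0.07, 0, 0, 0], [0, 0, 0.08, 0, 0, 0], [0, 0, 0.08, 0, 0, 0]]

```text
clock: 6.7
tool_pos: [0.5871, -0.0021, 0.1047]
orientation: [-179.9, -0.1, -44.9]
force: [-0.3, 0.8, 5.4]
opening: 0.0004
gripper_force: 2.9
```

>>> step_arm:
  steps:
    - [[0, 0, 0.01, 0, 0, 0], [0, 0, 0.02, 0, 0, 0], [0, 0, 0.03, 0, 0, 0], [0, 0, 0.03, 0, 0, 0]]

```text
clock: 7.1
tool_pos: [0.5872, -0.0021, 0.1017]
orientation: [-179.9, -0.1, -44.9]
force: [-0.6, 1.1, 6.2]
opening: 0.0
gripper_force: 2.9
```

>>> step_arm:
  steps:
    - [[0, 0, 0.005, 0, 0, 0], [0, 0, 0.01, 0, 0, 0], [0, 0, 0.01, 0, 0, 0]]

```text
clock: 7.4
tool_pos: [0.5878, -0.002, 0.1013]
orientation: [-179.8, -0.1, -44.9]
force: [-0.1, 0.3, 8.2]
opening: 0.0004
gripper_force: 4.5
```

>>> step_arm:
  steps:
    - [[0, 0, 0.005, 0, 0, 0], [0, 0, 0.01, 0, 0, 0], [0, 0, 0.01, 0, 0, 0]]

```text
clock: 7.7
tool_pos: [0.5886, -0.0019, 0.1013]
orientation: [-179.8, -0.2, -44.8]
force: [0.1, 0.9, 14.3]
opening: 0.0004
gripper_force: 6.7
```

```bash
python3 - <<'E'
from h import *
p,d=snapshot("side");W=cloud("side",d);o=get_obs();print(o["tool_pos"],o["force"])
h=cv2.cvtColor(p,cv2.COLOR_RGB2HSV)
m=(h[...,1]>100)&((h[...,0]<8)|(h[...,0]>172))&(np.hypot(W[...,0]-.586,W[...,1])<.02)
print(m.sum(),np.argwhere(m).min(0),W[m].max(0),np.median(W[m],0))
m=(h[...,1]>100)&((h[...,0]<8)|(h[...,0]>172))&(np.hypot(W[...,0]-.559,W[...,1]-.12)<.02)
print(m.sum(),W[m].max(0))
E
```

```text
[ 0.58852114 -0.00191456  0.10121494] [-0.35600026  1.95483115 13.79276783]
35 [182 310] [0.59363912 0.0100146  0.12273999] [0.58887786 0.005705   0.11589102]
51 [0.56516428 0.13074365 0.12386475]
```

The tube is home: motion stopped, the force rose to 14 N and the cap is level with the others. Next I'll lift and move over the handle.

>>> step_arm:
  steps:
    - [[0, 0, -0.1, 0, 0, 0], [0, 0, -0.4, 0, 0, 0], [0, 0, -0.8, 0, 0, 0], [0, 0, -1, 0, 0, 0], [-0.2, -0.1, -1, 0, 0, 0.2], [-0.4, -0.25, -1, 0, 0, 0.5], [-0.54, -0.33, -1, 0, 0, 0.8], [-0.54, -0.33, -1, 0, 0, 1], [-0.54, -0.33, -1, 0, 0, 1], [-0.54, -0.33, -1, 0, 0, 1]]

```text
clock: 8.75
tool_pos: [0.5709, 0.0591, 0.1985]
orientation: [180.0, 0.0, -73.4]
force: [-0.3, 0.6, 0.7]
opening: 0.0002
gripper_force: 0.0
```

>>> step_arm:
  steps:
    - [[0, 0, 0, 0, 0, 0.12], [0, 0, 0, 0, 0, 0.12], [0, 0, 0, 0, 0, 0.12], [0, 0, 0, 0, 0, 0.12], [0, 0, 0, 0, 0, 0.12], [0, 0, 0, 0, 0, 0.12]]
  jaw: 110

```text
clock: 9.35
tool_pos: [0.571, 0.0592, 0.1984]
orientation: [180.0, -0.0, -77.0]
force: [-0.1, 0.7, 0.6]
opening: 0.0429
gripper_force: 0.0
```

```bash
python3 - <<'E'
from h import *
p,d=snapshot("side"); np.savez("side3.npz",p=p,d=d); o=get_obs(); print(o["tool_pos"],o["orientation"],o["joint_pos"])
cv2.imwrite("pics/s3.png",cv2.resize(p[110:215,255:395,::-1],(800,600),interpolation=cv2.INTER_CUBIC))
E
```

```text
[0.57101818 0.05918317 0.19845798] [ 1.79998685e+02 -2.01186851e-03 -7.69638320e+01] [ 2.54364508e+01  1.12957754e+01 -1.27840687e+01  1.84297788e-03
 -6.59218719e+01 -1.24010347e+01]
```

View pics/s3.png

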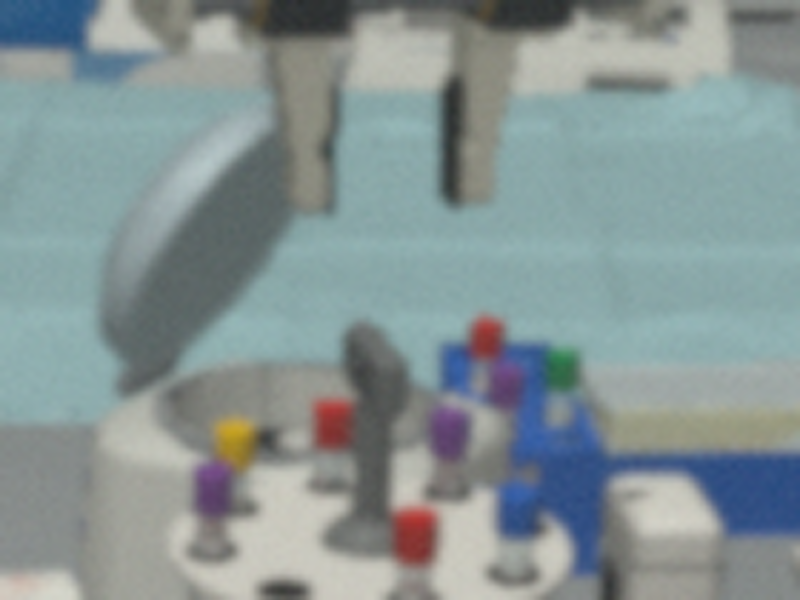

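The side view shows the open fingers symmetrically straddling the bar, with tips at about (309,147) and (338,145) and the bar top at about (319,167). The red tube looks level with the others.

```bash
python3 - <<'E'
from h import *
W=cloud("side",np.load("side3.npz")["d"])
for v in (135,140,143,145,146,147):
    r=W[v,298:350]; k=(abs(r[:,1]-.06)<.05)&(r[:,2]>.145); u=np.where(k)[0]
    print(v,u+298,[np.round(r[i],3).tolist() for i in u[[0,3,-4,-1]]] if len(u)>6 else "")
# pod geometry from the initial top view: sides of pod top
W=cloud("top",np.load("top0.npz")["d"])
m=(abs(W[...,2]-.108)<.006)&(abs(W[...,0]-.455)<.05)&(abs(W[...,1]-.05)<.06)&(np.arange(420)[:,None]>284)
q=W[m][:,:2]; r=cv2.minAreaRect((q*1000).astype(np.float32)); print(r,np.nanmedian(q,0),m.sum())
c=np.array(r[0])/1000-[.572,.0603]; print(np.degrees(np.arctan2(*c[::-1]))%360)
E
```

```text
135 [304 305 306 307 308 309 310 311 312 313 332 333 334 335 336 337 338 339
 340 341 342] [[0.609, 0.06, 0.243], [0.603, 0.075, 0.247], [0.537, 0.067, 0.246], [0.531, 0.061, 0.244]]
140 [305 306 307 308 309 310 311 312 313 332 333 334 335 336 337 338 339 340
 341] [[0.607, 0.064, 0.234], [0.601, 0.077, 0.237], [0.539, 0.064, 0.234], [0.532, 0.061, 0.234]]
143 [305 306 307 308 309 310 311 312 313 332 333 334 335 336 337 338 339 340
 341] [[0.607, 0.066, 0.228], [0.601, 0.078, 0.231], [0.538, 0.063, 0.228], [0.532, 0.062, 0.228]]
145 [306 307 308 309 310 311 312 313 333 334 335 336 337 338 339 340] [[0.605, 0.077, 0.226], [0.599, 0.077, 0.226], [0.54, 0.064, 0.224], [0.534, 0.063, 0.224]]
146 [307 309 310 311 312 313 334 335] [[0.603, 0.077, 0.224], [0.594, 0.075, 0.224], [0.592, 0.073, 0.223], [0.544, 0.063, 0.221]]
147 [308 309 310 313] 
((459.6416320800781, 48.886863708496094), (34.56695556640625, 55.99318313598633), 6.079394340515137) [0.45896882 0.04870703] 509
185.80009563327962
```

>>> step_arm:
  steps:
    - [[-0.01, -0.02, 0.2, 0, 0, 0], [-0.01, -0.02, 0.4, 0, 0, 0], [-0.01, -0.02, 0.6, 0, 0, 0], [-0.01, -0.02, 0.74, 0, 0, 0], [-0.01, -0.02, 0.82, 0, 0, 0], [-0.01, -0.02, 0.82, 0, 0, 0], [-0.01, -0.02, 0.82, 0, 0, 0]]

```text
clock: 10.1
tool_pos: [0.5732, 0.0607, 0.117]
orientation: [-180.0, -0.0, -77.0]
force: [0.2, 0.0, 0.8]
opening: 0.0498
gripper_force: 0.0
```

>>> step_arm:
  steps:
    - [[0, 0, 0, 0, 0, 0], [0, 0, 0, 0, 0, 0], [0, 0, 0, 0, 0, 0], [0, 0, 0, 0, 0, 0], [0, 0, 0, 0, 0, 0], [0, 0, 0, 0, 0, 0], [0, 0, 0, 0, 0, 0], [0, 0, 0, 0, 0, 0]]
  jaw: 255

```text
clock: 10.9
tool_pos: [0.5729, 0.0607, 0.1166]
orientation: [-180.0, -0.0, -77.0]
force: [0.9, 0.4, 1.2]
opening: 0.0139
gripper_force: 30.0
```

```bash
python3 - <<'E'
from h import *
p,d=snapshot("side"); np.savez("side4.npz",p=p,d=d); o=get_obs(); print(o["tool_pos"],o["orientation"],o["force"],o["moment"])
cv2.imwrite("pics/s4.png",cv2.resize(p[110:215,255:395,::-1],(800,600),interpolation=cv2.INTER_CUBIC))
E
```

```text
[0.57287824 0.06068882 0.11660739] [-1.79984318e+02 -2.24727546e-03 -7.69867780e+01] [0.1991132  0.4301339  1.44675587] [ 0.18172812  0.03131287 -0.02765949]
```

View pics/s4.png

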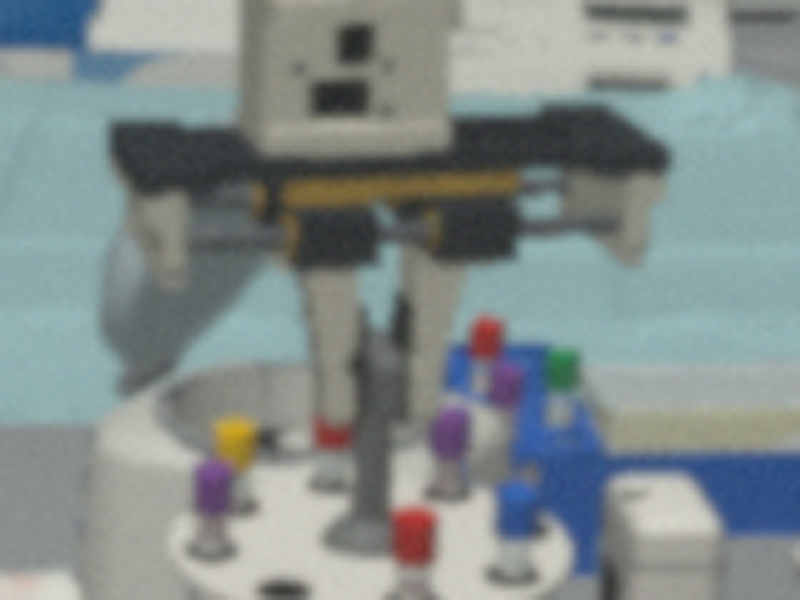

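The bar is gripped: opening 13.9 mm, 30 N, at about (318,175) in the side view. I'll turn it clockwise by about 97°.

>>> step_arm:
  steps:
    - [[0, 0, 0, 0, 0, 0.07], [0, 0, 0, 0, 0, 0.2], [0, 0, 0, 0, 0, 0.35], [0, 0, 0, 0, 0, 0.5], [0, 0, 0, 0, 0, 0.65], [0, 0, 0, 0, 0, 0.8], [0, 0, 0, 0, 0, 0.93], [0, 0, 0, 0, 0, 1], [0, 0, 0, 0, 0, 1]]

```text
clock: 11.85
tool_pos: [0.5741, 0.0607, 0.1166]
orientation: [-179.9, 0.0, -105.7]
force: [4.2, -1.7, -2.0]
opening: 0.0139
gripper_force: 30.0
```

>>> step_arm:
  steps:
    - [[0, 0, 0, 0, 0, 0.07], [0, 0, 0, 0, 0, 0.2], [0, 0, 0, 0, 0, 0.35], [0, 0, 0, 0, 0, 0.5], [0, 0, 0, 0, 0, 0.65], [0, 0, 0, 0, 0, 0.8], [0, 0, 0, 0, 0, 0.93], [0, 0, 0, 0, 0, 1], [0, 0, 0, 0, 0, 1]]

```text
clock: 12.75
tool_pos: [0.5751, 0.0601, 0.1166]
orientation: [-179.8, 0.1, -134.4]
force: [9.2, -5.5, -6.2]
opening: 0.0137
gripper_force: 30.0
```

>>> step_arm:
  steps:
    - [[0, 0, 0, 0, 0, 0.07], [0, 0, 0, 0, 0, 0.2], [0, 0, 0, 0, 0, 0.35], [0, 0, 0, 0, 0, 0.5], [0, 0, 0, 0, 0, 0.65], [0, 0, 0, 0, 0, 0.8], [0, 0, 0, 0, 0, 0.93], [0, 0, 0, 0, 0, 1], [0, 0, 0, 0, 0, 1]]

```text
clock: 13.65
tool_pos: [0.5757, 0.0591, 0.1166]
orientation: [-179.8, 0.2, -163.0]
force: [13.7, -10.8, -8.7]
opening: 0.0138
gripper_force: 30.0
```

>>> step_arm:
  steps:
    - [[0, -0.01, 0, 0, 0, 0.1], [-0.01, -0.02, 0, 0, 0, 0.22], [-0.01, -0.02, 0, 0, 0, 0.34], [-0.01, -0.02, 0, 0, 0, 0.39], [-0.01, -0.02, 0, 0, 0, 0.39], [-0.01, -0.02, 0, 0, 0, 0.39]]

```text
clock: 14.25
tool_pos: [0.5758, 0.0587, 0.1166]
orientation: [-180.0, 0.1, -174.1]
force: [7.1, -3.2, -3.0]
opening: 0.0137
gripper_force: 30.0
```

```bash
python3 - <<'E'
from h import *
a=[]
for n,(r,c) in(("top",(190,250)),("side",(130,265))):
    p,d=snapshot(n); np.savez(f"{n}5.npz",p=p,d=d); a.append(cv2.resize(p[r:r+130,c:c+130,::-1],(400,400),interpolation=cv2.INTER_CUBIC))
cv2.imwrite("pics/f.png",np.hstack(a)); o=get_obs(); print(o["tool_pos"],o["orientation"],o["force"],o["moment"])
E
```

```text
[0.57576431 0.05864484 0.11660644] [-1.79963392e+02  1.27864220e-01 -1.74102745e+02] [ 4.77102713 -3.55772586 -3.10777066] [-1.17267738 -2.37350243  0.00799217]
```

View pics/f.png

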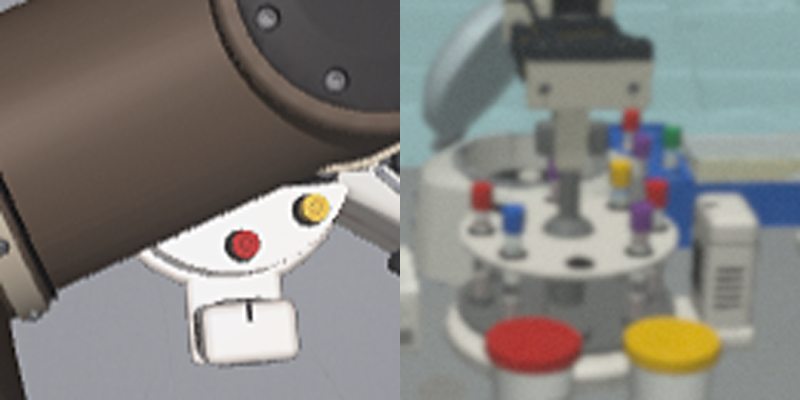

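The top view shows the red cap at about (329,270), before the pod's centre mark at about (331,291). I'll measure the residual angle.

```bash
python3 - <<'E'
from h import *
z=np.load("top5.npz");p=z["p"];W=cloud("top",z["d"]);h=cv2.cvtColor(p,cv2.COLOR_RGB2HSV)
sat=(h[...,1]>110)&(h[...,2]>50)&(W[...,2]>.1)
def cen(m,zz):
    ii=np.argwhere(m); v,u=ii.mean(0); return (u,v,len(ii)),ray("top",u,v,zz)
m=np.zeros(sat.shape,bool); m[260:280,318:340]=1
(a,P)=cen(m&sat&((h[...,0]<10)|(h[...,0]>170)),.124); print("red",a,P,np.median(W[m&sat],0))
m[:]=0; m[248:268,342:362]=1
(a,Y)=cen(m&sat,.124); print("yel",a,Y)
m[:]=0; m[284:296,325:338]=1
(a,M)=cen(m&(p.max(2)<110),.107); print("mark",a,M)
# pod top rect in pixels by brightness/height
# axis from red/yellow: 45deg apart chord, r=.062
A0=np.array([.5725,.0603]); 
f=lambda q: np.degrees(np.arctan2(*(q[:2]-A0)[::-1]))%360
print("angles red,yel,mark",f(P),f(Y),f(M),"radii",np.hypot(*(P[:2]-A0)),np.hypot(*(Y[:2]-A0)))
E
```

```text
red (np.float64(329.4), np.float64(269.0), 60) [0.51094997 0.05373879 0.124     ] [0.51098781 0.05401634 0.12345635]
yel (np.float64(351.84375), np.float64(257.0625), 64) [0.53347851 0.01254693 0.124     ]
mark (np.float64(330.2142857142857), np.float64(289.14285714285717), 14) [0.47473975 0.05047647 0.107     ]
angles red,yel,mark 186.08472599975758 230.74597549331108 185.7381576876169 radii 0.06189875130711884 0.061668726809435796
```

```bash
python3 -c "
from plant import *
o=get_obs();print(o['clock'],o['gripper_force'],o['opening'],close_job())"
```

```text
the job is handed in; nothing more can be done
14.35 29.997460813756334 0.013701290745125721 None
```

The proud red tube is pressed home, with a peak reading of about 14 N. The wheel is turned so that tube stands within about 0.3° of the window centre, and I handed the job in at 14.35 s with the gripper still holding the handle; I have not seen the judge's result.

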